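# Free a jammed bonnet striker through the lock's access hole

## Task

The release cable of this bonnet lock has snapped and its striker is still locked in. Push the drift punch through the round access hole in the end of the lock case until the hidden release pawl trips and the striker springs up. Lay the punch down flat on the bench top and put the freed striker in the black drip tray.

Things in the scene. Friction and masses are not known exactly. Their poses are not given: they have to be found in the camera images.
- lock: bonnet lock, a closed grey steel case 97 x 60 mm, its flat top 85 mm above the bench, on a 130 x 90 x 12 mm dark base plate bolted down. Origin: on the bench under the claw pivot; z up, x runs from the end wall with the access hole into the case. Case spans x -48 to 49, y -30 to 30 mm.
- hole_mouth (a point): centre of the round access hole, 22 mm wide with a bevelled edge, on the outer face of the case's end wall (6 mm thick), 66 mm above the bench. It runs level, along the lock's x. Behind it, 22 mm in from this face, stands the flat tail of the pawl.
- pawl (a joint): hidden sprung pawl, rad: 0 at rest, about 0.28 trips (its tail pushed about 5 mm inward, against 8 to 14 N), 0.45 hard stop (some 7 to 9 mm). Springs back when let go.
- claw (a joint): sprung claw that grips the striker's loop, rad: under 0.05 locked, over 0.5 with the freed striker standing on it, about 0.85 when empty. Tripping the pawl lets it swing open in under half a second; it lifts the striker 15 to 25 mm and holds it up. Do not press the striker down again: it could relatch.
- striker: steel striker: a foot block 32 (x) x 64 (y) x 14 mm (z) with two bolt holes, under it a loop of 10 mm round bar, 44 mm wide (y), reaching 62 mm below the foot. Origin: centre of the foot's underside. Its axes start parallel to the lock's; it sits at the lock's x = 28, y = 0, its foot 12 mm above the case top while locked. Once freed it stands loosely in a throat and lifts straight up. 0.26 kg.
- striker_foot (a point): centre of the striker's foot block, where it is gripped across its 32 mm (x) width
- striker_mid (a point): middle of the striker, 22 mm below the foot's underside, between the legs of the loop
- punch: black eight-sided drift punch, 148 mm long, 12 mm thick, tapering to one end, lying on the bench to the left of the lock. Origin: underside at mid length; its length is its y axis, narrow end at -y. 0.11 kg.
- punch_tip (a point): narrow end of the punch, on its axis (6 mm above the bench as it lies)
- punch_butt (a point): other, thicker end of the punch, on its axis
- punch_mid (a point): middle of the punch, on its axis, 74 mm from either end
- tray: stack of nested black drip trays, 186 (x) x 142 (y) x 72 mm high, open at the top, at the right. Origin: centre of its underside.
- tray_floor (a point): centre of the tray's inner floor, 33 mm above the bench and about 39 mm below the rim; the flat floor is 120 x 85 mm

How it is judged:
On the way:
1. the punch is inside the access hole and the claw springs open (value of joint claw above 0.3 rad and ((x of punch_tip in the frame of lock above -0.04 m and distance between punch_tip and hole_mouth below 0.045 m) or (x of punch_butt in the frame of lock above -0.04 m and distance between punch_butt and hole_mouth below 0.045 m))), for 0.05 s.
At the end, for the whole second after the job is handed in: The striker lies at rest inside the tray (its middle within 85 mm along and 60 mm across of the centre and below 85 mm), the tray flat on the bench; the punch lies flat and at rest on the bench top (axis below 15 mm, within 7 degrees of level) (x of striker_mid in the frame of tray between -0.085 and 0.085 m and y of striker_mid in the frame of tray between -0.06 and 0.06 m and z of striker_mid in the frame of tray below 0.085 m and height (world z) of tray below 0.01 m and angle between tray's own z axis and vertical below 0.1 rad and linear speed of each of striker, punch below 0.03 m/s and height (world z) of punch_mid below 0.015 m and angle between punch's own y axis and vertical between 1.45 and 1.69 rad); the robot touches nothing.
It also fails if it takes over 58 s, if anything falls off the work surface, if the arm or the gripper's body presses on something with over 40 N, if the wrist force passes 120 N, or if a joint passes its speed limit or range.

## Robot

A 6-joint arm with a two-finger parallel gripper is mounted at the origin on a cart in front of the work surface, level with it; the furniture and walls round the work are solid. World frame = base frame: x ahead of the robot, y to its left, z up, the work surface at z = 0. Lengths are in m, angles in rad, forces in N, time in s.
With the tool pointing down it reaches from about 0.375 to 0.9 m from the base axis. Payload 3.1 kg.
Tool frame: the origin (TCP) lies midway between the tips of the shut fingers; the grasp point (between the pads) lies 19 mm behind it; z points along the fingers, y is the direction in which the jaws open and shut (so a half turn about z gives the same grasp; the last joint's range is limited). The gripper opens to 85 mm and grips with 20 to 120 N. Pads are 22 mm wide; open, the fingers measure 114 mm over their backs; the gripper's body (76 mm by 85 mm) begins 54 mm behind the grasp point. The pads swing forward as they close: fully open they stand 13 mm farther back than shut.
Start: joints at [1.165, 0.527, 1.433, -0, 1.181, -0.178], TCP at [0.14, 0.609, 0.231] pointing down, gripper open.
Joint ranges: [-3.08, 3.08], [-0.75, 2.2], [0.22, 2.44], [-1.43, 4.57], [0, 2.65], [-2.85, 2.85]. Speed limits (rad/s): [2.79, 2.79, 3.14, 3.14, 3.14, 3.14].

## Interface

Orientations are given as a unit quaternion [x, y, z, w].
In Python, from station import manip gives the robot as it stands. The module is installed in compiled form; this text tells all that it offers.
- The arm moves only by the tool drive_tool, never from a script. Its argument "deltas" is one flat list of numbers, 4 for each row, row after row: the shift along the tool's x, y, z in cm, then the turn about the tool's z in degrees. A call has 1 to 12 rows; each row is the pose to reach, as a shift and turn from the pose measured when the call began, along the tool's axes at that moment; what a row does not reach only later rows make up. A row lasts 1/10 s, in which the tool goes at most 50 mm and 8.59 degrees, less where a joint would pass 70% of its speed; a pose out of reach is approached as far as the arm can. A call with a gripper value outside its range is refused whole. "hand" is the finger opening in cm, from 0 to 8.54, set as the call begins (left out, the last holds). The fingers move at their own pace and stop on an object; "squeeze" is the grip in N (left out, the last holds). Time passes only in rows, so rows that repeat a pose let the fingers close. It gives the time, the measured TCP pose, the force and the opening at its end, in the units of the state.
- manip.sense(): the state, without advancing time (a new reading comes with each control period).
- manip.snapshot(name): name is "scene" or "top" or "wrist"; returns a dict with "frame" (480x640x3 uint8, red, green, blue), "depth" (480x640 float32, m along the optical axis (not along the pixel's ray), 0 where there is no reading), "fx", "fy", "cx", "cy" (pixels), "k1" (the pictures are not rectified: a ray, as slopes to the right and down, at radius r is drawn at 1 + k1 r^2 times it, then the intrinsics apply), "R" (3x3) and "t" (3): a world point X has camera coordinates R X + t. Camera axes: x right, y down, z forward; pixel columns grow to the right and rows downward; lengths in m; the calibration is good to about 2 mm. A picture is of the moment at which its call begins.
- manip.sign_off(): hands the job in, once; it reports no verdict.
The state is a dict: "t": time; "q": joint angles; "qd": joint speeds; "tau": joint torques, N m; "tcp_pos": TCP position; "tool_rot": TCP orientation; "force": force on the tool from outside, world axes, zero at the start; "ft_torque": the same for the moment, N m; "finger_gap": opening from 0.0 (shut) to 1.0 (fully open).
Only numpy, scipy, OpenCV 4.12 (cv2) and the standard library are available. Lean on these libraries where they do the work, as an engineer would, in place of code of your own. Each camera call takes 0.05 s, during which the arm holds its last target.

## Working session

There is one attempt and no reset: what is moved stays moved. The work goes in short steps, Python scripts to look and compute and a tool call to move; the robot and the scene stay as the last step left them, time stands still between calls to the robot, and variables do not carry over. Pictures are saved under pics/ and viewed, and the job is handed in when it is done.

Besides the shell and the picture viewer there is one more tool, called after "Call:" as name(argument=value, ...) on one line, values as JSON. drive_tool: Moves the arm, as the interface text tells. Its arguments: {"type":"object","properties":{"deltas":{"type":"array"},"hand":{"type":"number"},"squeeze":{"type":"number"}},"required":["deltas"]}

```bash
mkdir -p pics; cat > h.py <<'E'
import numpy as np, cv2
from station import manip
def snap(n,name):
    s=manip.snapshot(n); cv2.imwrite(f'pics/{name}.png',cv2.cvtColor(s['frame'],cv2.COLOR_RGB2BGR)); np.savez(f'pics/{name}.npz',**s); return s
def load(name): 
    d=np.load(f'pics/{name}.npz'); return {k:d[k] for k in d.files}
def ray(s,u,v):
    K=np.array([[s['fx'],0,s['cx']],[0,s['fy'],s['cy']],[0,0,1]],float)
    p=cv2.undistortPoints(np.array([[[u,v]]],float),K,np.array([float(s['k1']),0,0,0]))[0,0]
    d=s['R'].T@np.array([p[0],p[1],1]); return -s['R'].T@s['t'],d
def onz(s,u,v,z):
    o,d=ray(s,u,v); return o+d*(z-o[2])/d[2]
def dep(s,u,v):
    o,d=ray(s,u,v); return o+d*float(s['depth'][int(round(v)),int(round(u))])
def proj(s,X):
    c=s['R']@np.array(X)+s['t']; a=c[:2]/c[2]; a=a*(1+float(s['k1'])*(a@a)); return float(s['fx']*a[0]+s['cx']),float(s['fy']*a[1]+s['cy'])
E
python3 - <<'E'
from h import *
print(manip.sense())
for n in('scene','top','wrist'):
    s=snap(n,n+'0'); print(n,s['fx'],s['cx'],s['cy'],s['k1'],-s['R'].T@s['t'],s['R'].round(3).tolist())
E
```

```text
{'t': 0.0, 'q': array([ 1.16552896e+00,  5.28513579e-01,  1.43390151e+00,  3.15837111e-05,
        1.18139895e+00, -1.78492025e-01]), 'qd': array([-8.45606307e-04, -1.14266383e-03, -9.53221623e-05, -4.46758848e-04,
        1.27505239e-04, -7.28909441e-04]), 'tau': array([-1.41800279e-03, -4.42344761e+01, -1.78024542e+01, -4.21409513e-04,
        8.46954121e-03,  9.41255394e-06]), 'tcp_pos': array([0.14019389, 0.60833895, 0.23030474]), 'tool_rot': array([ 1.13150762e-01,  9.93577209e-01, -1.05951526e-03, -3.33590928e-04]), 'force': array([-0.10793807,  0.4684972 ,  0.79555785]), 'ft_torque': array([ 0.00089378, -0.01571961,  0.02426946]), 'finger_gap': 1.0009475945699045}
scene 508.09813826613833 324.85505205563976 228.50128926569127 -0.019168864491745305 [-0.16858654 -0.4834028   0.70309663] [[0.656, -0.755, -0.02], [-0.436, -0.357, -0.826], [0.616, 0.55, -0.563]]
top 564.2433755586527 316.75570113406724 248.12303884302182 0.006884892884514654 [0.35689716 0.08456822 1.21861959] [[-0.024, -0.999, -0.034], [-0.99, 0.028, -0.136], [0.136, 0.03, -0.99]]
wrist 331.19965789147443 322.97491197468815 242.54630329078847 -0.049716566173312375 [0.05683835 0.62786899 0.37339073] [[0.224, 0.974, -0.002], [0.922, -0.212, 0.325], [0.316, -0.074, -0.946]]
```

View pics/scene0.png

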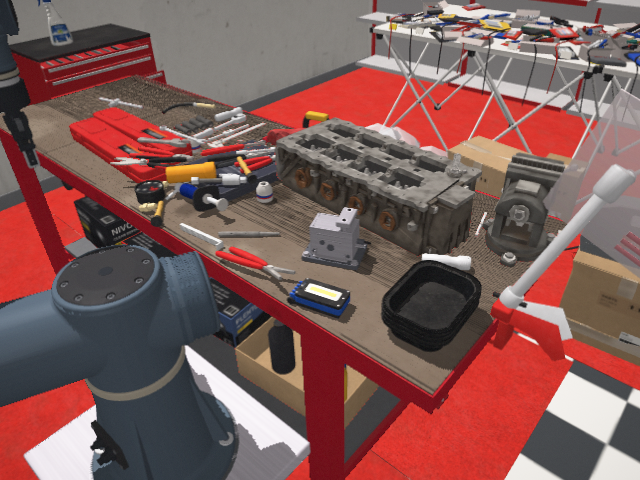

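View pics/top0.png

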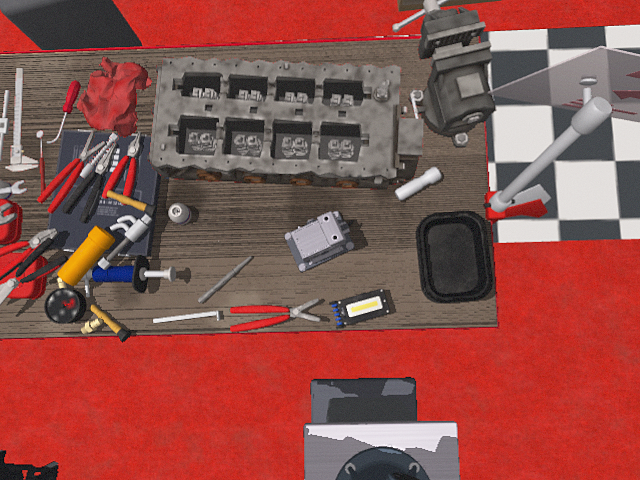

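View pics/wrist0.png

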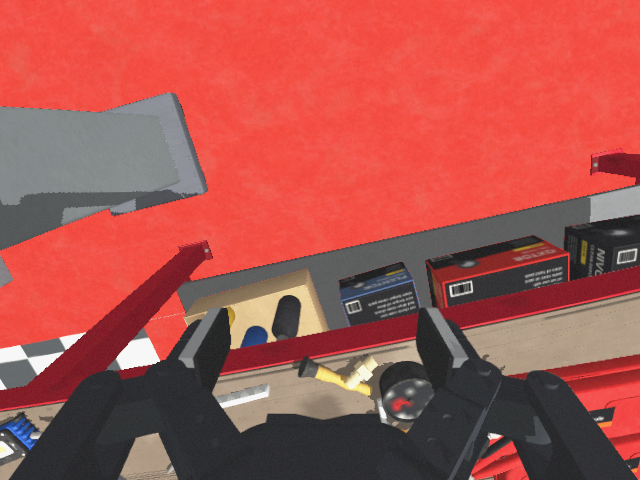

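```bash
python3 - <<'E'
import cv2,numpy as np
a=cv2.imread('pics/top0.png');b=cv2.imread('pics/scene0.png')
cv2.imwrite('pics/c1.png',cv2.resize(a[195:315,180:380],None,fx=4,fy=4,interpolation=cv2.INTER_CUBIC))
cv2.imwrite('pics/c2.png',cv2.resize(b[190:310,200:400],None,fx=4,fy=4,interpolation=cv2.INTER_CUBIC))
E
```

```text
(no output)
```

View pics/c1.png

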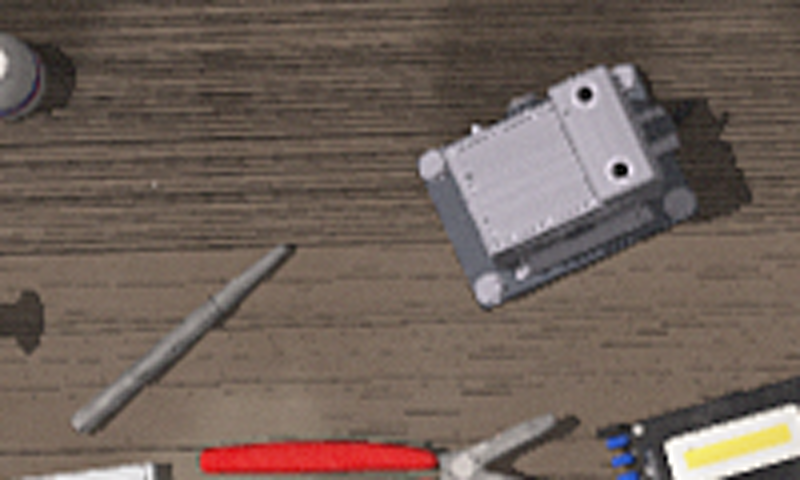

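View pics/c2.png

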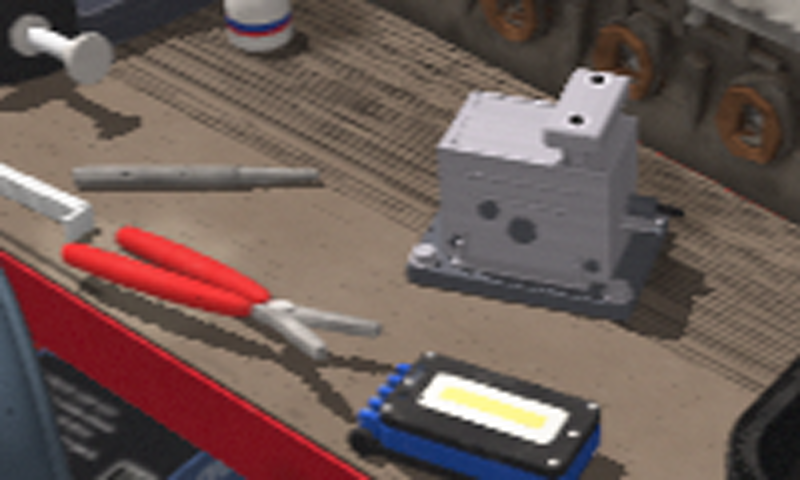

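```bash
python3 - <<'E'
from h import *
s=load('top0')
c=lambda x,y:(180+x/4-.375,195+y/4-.375)
P=lambda x,y,z:onz(s,*c(x,y),z)
tip=P(292,247,.006);butt=P(84,424,.006);print('punch',tip,butt,np.linalg.norm(tip-butt),np.degrees(np.arctan2(*(tip-butt)[[1,0]])))
A=P(446,150,.085);B=P(492,255,.085);print('wall',A,B,np.linalg.norm(A-B),np.degrees(np.arctan2(*(A-B)[[1,0]])))
F=[P(*q,.111) for q in((549,90),(603,67),(653,187),(600,207))]
m=np.mean(F,0);print('foot',F,m)
d=F[1]-F[0];print(np.degrees(np.arctan2(d[1],d[0])),np.linalg.norm(d),np.linalg.norm(F[1]-F[2]),np.linalg.norm(F[0]-F[3]))
d=F[2]-F[3];print(np.degrees(np.arctan2(d[1],d[0])))
for q in((1,0),(2,3)):
  d=F[q[0]]-F[q[1]]
d=F[1]-F[2];print(np.degrees(np.arctan2(d[1],d[0]))); d=F[0]-F[3];print(np.degrees(np.arctan2(d[1],d[0])))
print('bolt holes',P(585,94,.111),P(620,170,.111))
# base plate corners z=.012
print('base',P(418,160,.012),P(487,309,.012))
# tray
for p in((421,215),(487,213),(491,299),(424,296),(455,255)): print('tray',p,onz(s,*p,.072),dep(s,*p))
print(dep(s,*c(530,170)), dep(s,*c(600,135)), dep(s,*c(190,340)), dep(s,200,255))
E
```

```text
punch [0.50981942 0.26147931 0.006     ] [0.41679029 0.37487474 0.006     ] 0.1466729141366715 -50.63468877536964
wall [0.54749755 0.17068946 0.085     ] [0.49293877 0.14830187 0.085     ] 0.05897342925536571 22.31025227712731
foot [array([0.57196914, 0.11665849, 0.111     ]), array([0.58283471, 0.08939641, 0.111     ]), array([0.52152848, 0.06626817, 0.111     ]), array([0.51227064, 0.09278954, 0.111     ])] [0.54715074 0.09127815 0.111     ]
-68.26975135045949 0.02934759883971297 0.06552380896800672 0.06429336651146367
-70.75739448485778
20.669361963500677
21.79276411319851
bolt holes [0.5693958 0.0987418 0.111    ] [0.53052718 0.08236986 0.111     ]
base [0.55471915 0.19155456 0.012     ] [0.47256687 0.15568946 0.012     ]
tray (421, 215) [ 0.57748411 -0.0963529   0.072     ] [ 0.59071629 -0.10720567  0.00321866]
tray (487, 213) [ 0.57753647 -0.23075849  0.072     ] [ 0.58624535 -0.24320479  0.02674163]
tray (491, 299) [ 0.40202516 -0.22740061  0.072     ] [ 4.04872353e-01 -2.47083191e-01 -3.41944478e-04]
tray (424, 296) [ 0.41138306 -0.09427224  0.072     ] [ 0.41499982 -0.10614363 -0.00411234]
tray (455, 255) [ 0.49280754 -0.16092737  0.072     ] [ 0.49744704 -0.16930772  0.03285847]
[0.53605799 0.12809391 0.08420371] [0.54820713 0.0918101  0.11231607] [0.46057804 0.31715711 0.00685055] [ 0.51707009  0.37855273 -0.00171047]
```

```bash
cat >> h.py <<'E'
def plan(target,yaw=None):
    """target TCP world, yaw = desired tool-y world angle deg -> deltas in tool axes (cm), turn deg"""
    from scipy.spatial.transform import Rotation as Ro
    s=manip.sense(); R=Ro.from_quat(s['tool_rot']).as_matrix()
    d=R.T@(np.array(target)-s['tcp_pos'])*100
    y=np.degrees(np.arctan2(R[1,1],R[0,1])); t=0
    if yaw is not None: t=-((yaw-y+180)%360-180)
    print('t',round(s['t'],2),'tcp',s['tcp_pos'].round(4),'yaw',round(y,2),'tool z',R[:,2].round(4),'q',s['q'].round(2),'gap',round(s['finger_gap']*85.4,1),'F',s['force'].round(1))
    print('delta',d.round(2),'turn',round(t,2))
E
python3 - <<'E'
from h import *
plan([.4633,.3182,.12],39.4)
E
```

```text
t 0.15 tcp [0.1403 0.6085 0.2305] yaw 77.01 tool z [-7.0e-04 -1.6e-03 -1.0e+00] q [ 1.17  0.53  1.43  0.    1.18 -0.18] gap 85.6 F [-0.4 -0.1  0.5]
delta [-38.01 -21.    11.08] turn 37.61
```

Call:
drive_tool(deltas=[-4, -2.2, 1, 4, -8, -4.4, 2, 8, -12, -6.6, 3, 12, -16, -8.8, 4, 16, -20, -11, 5, 20, -24, -13.2, 6, 24, -28, -15.4, 7, 28, -32, -17.6, 8.5, 32, -35, -19.3, 10, 35, -38, -21, 11.1, 37.6, -38, -21, 11.1, 37.6, -38, -21, 11.1, 37.6], hand=5, squeeze=80)

```text
t: 1.35
tcp_pos: [0.4634, 0.3175, 0.1192]
tool_rot: [0.428, 0.904, -0.001, -0.001]
force: [-0.6, 0.1, -0.4]
finger_gap: 0.585
```

```bash
python3 - <<'E'
from h import *
s=snap('wrist','w1'); plan([.4633,.3182,.003],39.4)
print(proj(s,[.50982,.26148,.006]),proj(s,[.41679,.37487,.006]))
E
```

```text
t 1.4 tcp [0.4628 0.3182 0.1196] yaw 39.39 tool z [-0.0018 -0.0016 -1.    ] q [ 0.4   0.6   1.69 -0.    0.86 -0.28] gap 50.1 F [-0.6  1.1  0.4]
delta [-0.03  0.07 11.66] turn -0.01
(325.08165236123705, 317.1002881130294) (325.3441624783141, 145.41237757751276)
```

View pics/w1.png

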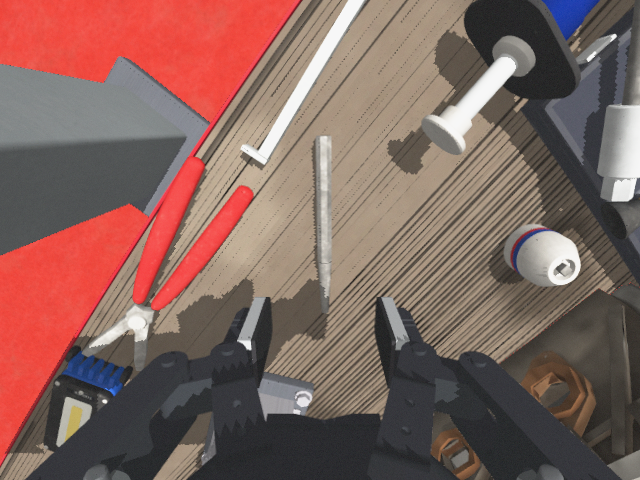

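```bash
python3 - <<'E'
from h import *
s=load('w1')
t=onz(s,325,312,.006);b=onz(s,322.5,136.5,.012);print(t,b,(t+b)/2,np.linalg.norm(t-b),np.degrees(np.arctan2(*(t-b)[[1,0]])))
print(proj(s,[.4633,.3182,.006]), proj(s,manip.sense()['tcp_pos']))
E
```

```text
[0.50646644 0.26544172 0.006     ] [0.4110462  0.37857938 0.012     ] [0.45875632 0.32201055 0.009     ] 0.14812546393651102 -49.855735558974885
(325.223649503655, 238.72425409507625) (325.23413774952, 310.75141912686445)
```

```bash
python3 - <<'E'
from h import *
plan([.461,.320,.003],39.7)
E
```

```text
t 1.4 tcp [0.4628 0.3182 0.1196] yaw 39.39 tool z [-0.0018 -0.0016 -1.    ] q [ 0.4   0.6   1.69 -0.    0.86 -0.28] gap 50.1 F [-0.6  1.1  0.4]
delta [ 0.25  0.   11.66] turn -0.31
```

Call:
drive_tool(deltas=[0.3, 0, 4, -0.3, 0.3, 0, 8, -0.3, 0.3, 0, 10.5, -0.3, 0.3, 0, 11.3, -0.3, 0.3, 0, 11.6, -0.3, 0.3, 0, 11.6, -0.3])

```text
t: 2.0
tcp_pos: [0.4608, 0.3212, 0.0044]
tool_rot: [0.425, 0.905, -0.001, 0.0]
force: [-0.4, 0.0, 0.7]
finger_gap: 0.587
```

Call:
drive_tool(deltas=[0, 0, 0, 0, 0, 0, 0, 0, 0, 0, 0, 0, 0, 0, 0, 0, 0, 0, 0, 0, 0, 0, 0, 0], hand=0)

```text
t: 2.6
tcp_pos: [0.4616, 0.3216, 0.006]
tool_rot: [0.425, 0.905, 0.0, 0.001]
force: [-1.6, 1.1, 6.7]
finger_gap: 0.095
```

```bash
python3 - <<'E'
from h import *
s=snap('wrist','w2'); plan([.461,.320,.12],39.7)
E
```

```text
t 2.65 tcp [0.4616 0.3216 0.006 ] yaw 39.75 tool z [ 1.7e-03  1.0e-04 -1.0e+00] q [ 0.41  0.79  1.73 -0.    0.62 -0.28] gap 8.2 F [-0.9  0.4  6.3]
delta [ -0.1   -0.14 -11.4 ] turn 0.05
```

View pics/w2.png

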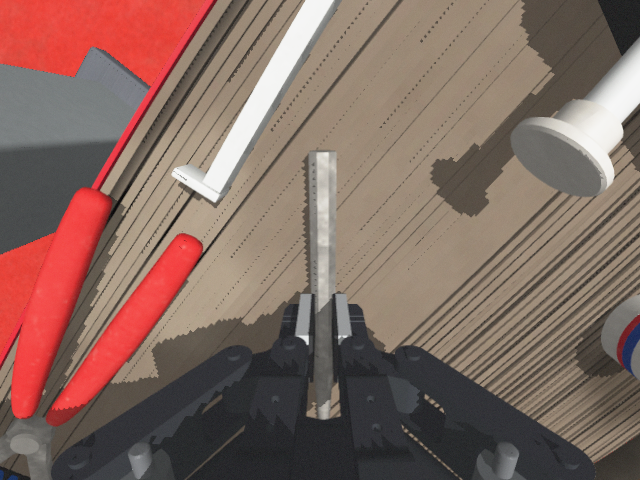

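Call:
drive_tool(deltas=[0, 0, 0, 0, 0, 0, 0, 0, 0, 0, 0.2, 0, 0, 0, 0.3, 0, 0, 0, 0.4, 0], hand=2.5)

```text
t: 3.15
tcp_pos: [0.4614, 0.3215, 0.0017]
tool_rot: [0.425, 0.905, 0.0, 0.001]
force: [0.2, 0.2, -0.1]
finger_gap: 0.294
```

```bash
python3 - <<'E'
from h import *
s=snap('wrist','w3'); plan([.461,.320,.003],39.7)
E
```

```text
t 3.2 tcp [0.4614 0.3215 0.0016] yaw 39.75 tool z [ 9.e-04 -2.e-04 -1.e+00] q [ 0.41  0.8   1.74 -0.    0.61 -0.28] gap 25.0 F [-0.4  0.8  0.2]
delta [-0.09 -0.13 -0.14] turn 0.05
```

View pics/w3.png

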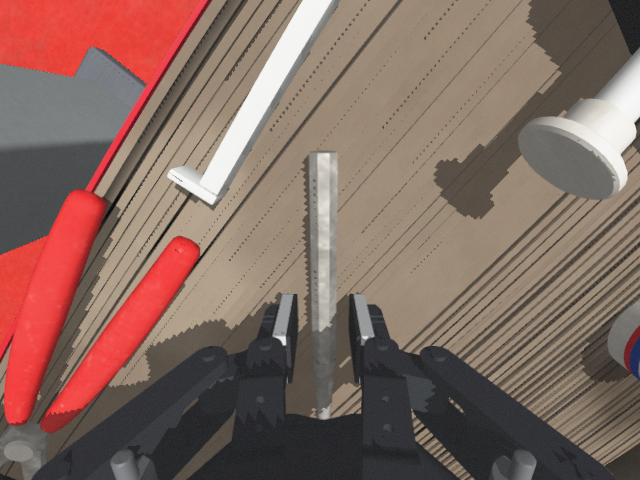

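Call:
drive_tool(deltas=[0, 0, 0.1, 0, 0, 0, 0.1, 0, 0, 0, 0.1, 0, 0, 0, 0.1, 0, 0, 0, 0.1, 0], hand=0)

```text
t: 3.7
tcp_pos: [0.4613, 0.3214, 0.0007]
tool_rot: [0.425, 0.905, 0.0, 0.0]
force: [-1.5, -1.2, 4.0]
finger_gap: 0.106
```

```bash
python3 - <<'E'
from h import *
plan([.461,.320,.003],39.7)
E
```

```text
t 3.7 tcp [0.4613 0.3214 0.0007] yaw 39.75 tool z [ 9.e-04 -3.e-04 -1.e+00] q [ 0.41  0.8   1.74 -0.    0.61 -0.28] gap 9.1 F [-1.5 -1.2  4. ]
delta [-0.09 -0.12 -0.23] turn 0.05
```

Call:
drive_tool(deltas=[0, 0, -1, 0, 0, 0, -3, 0, 0, 0, -6, 0, 0, 0, -9, 0, 0, 0, -9, 0, 0, 0, -9, 0])

```text
t: 4.3
tcp_pos: [0.4615, 0.3216, 0.0914]
tool_rot: [0.425, 0.905, 0.001, 0.001]
force: [-0.7, -0.5, -1.5]
finger_gap: 0.109
```

```bash
python3 - <<'E'
from h import *
s=snap('wrist','w4'); s=snap('scene','s4');snap('top','t4');plan([.461,.320,.003],39.7)
a=cv2.imread('pics/s4.png')
cv2.imwrite('pics/s4c.png',cv2.resize(a[130:290,160:360],None,fx=4,fy=4,interpolation=cv2.INTER_CUBIC))
E
```

```text
t 4.45 tcp [0.4602 0.321  0.0895] yaw 39.75 tool z [-0.0017 -0.0014 -1.    ] q [ 0.41  0.65  1.71 -0.    0.79 -0.28] gap 9.0 F [-0.2 -0.2 -1. ]
delta [-0.13  0.02  8.65] turn 0.05
```

View pics/w4.png

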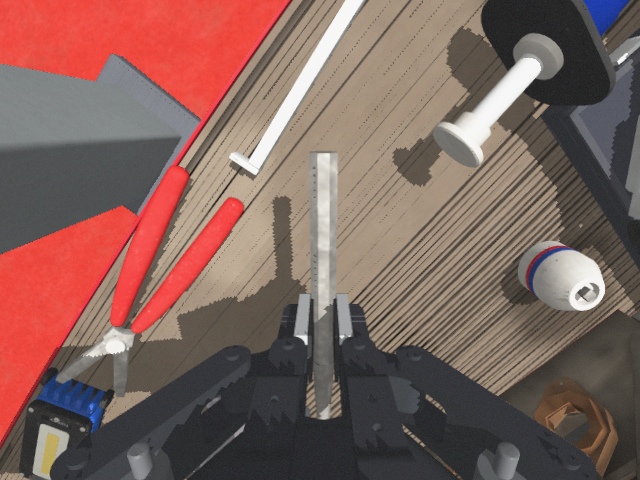

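View pics/s4c.png

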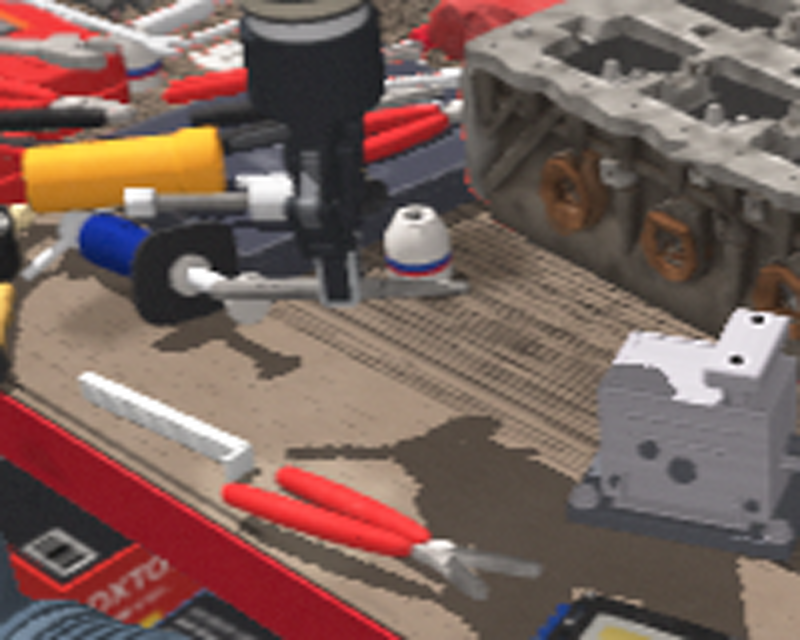

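```bash
cat >> h.py <<'E'
def tri(a,b):
    A=[];B=[]
    for s,u,v in(a,b):
        o,d=ray(s,u,v);d/=np.linalg.norm(d);M=np.eye(3)-np.outer(d,d);A.append(M);B.append(M@o)
    X=np.linalg.solve(sum(A),sum(B)); return X,[np.linalg.norm(m@X-q) for m,q in zip(A,B)]
E
python3 - <<'E'
from h import *
w=load('w4');s=load('s4');t=load('t4')
a=cv2.imread('pics/t4.png');cv2.imwrite('pics/t4c.png',cv2.resize(a[200:320,160:360],None,fx=4,fy=4,interpolation=cv2.INTER_CUBIC))
print(tri((w,324.5,415),(s,276.1,201.6)))
print(tri((w,323,155),(s,215,201)))
for z in(.085,.09,.095,.1):print(z,onz(w,324.5,415,z),onz(w,323,155,z))
E
```

```text
(array([0.50595444, 0.26994774, 0.09372564]), [np.float64(0.002884974915743046), np.float64(0.0028849749157430905)])
(array([0.41413317, 0.3778381 , 0.09946361]), [np.float64(0.0022552215910359107), np.float64(0.002255221591035802)])
0.085 [0.50852448 0.2647946  0.085     ] [0.41291203 0.37824163 0.085     ]
0.09 [0.50507958 0.26887054 0.09      ] [0.41267116 0.37851589 0.09      ]
0.095 [0.50163468 0.27294648 0.095     ] [0.4124303  0.37879015 0.095     ]
0.1 [0.49818978 0.27702242 0.1       ] [0.41218943 0.37906441 0.1       ]
```

View pics/t4c.png

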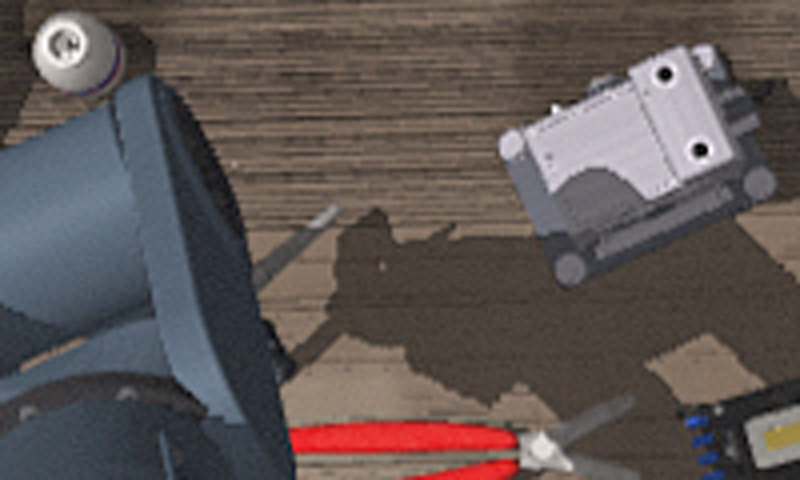

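```bash
python3 - <<'E'
from h import *
s=load('s4');t=load('t4')
c=lambda x,y:(160+x/4-.375,200+y/4-.375)
d=lambda x,y:(160+x/4-.375,130+y/4-.375)
print('tip',onz(t,*c(335,210),.094))
a=tri((t,*c(664,74)),(s,*d(757,320)));b=tri((t,*c(700,149)),(s,*d(736,360)));print(a,b,(a[0]+b[0])/2)
for z in (.111,):print(onz(s,*d(757,320),z),onz(s,*d(736,360),z),onz(t,*c(664,74),z),onz(t,*c(700,149),z))
# approach: 
u=np.array([np.cos(np.radians(-67.8)),np.sin(np.radians(-67.8))]);m=np.array([.5196,.1607])
tcp=m-u*(.0715+.035);print(tcp); plan([*tcp,.0607+.03],22.2)
E
```

```text
tip [0.50789277 0.26732386 0.094     ]
(array([0.56811228, 0.100408  , 0.11186119]), [np.float64(0.0016232449486853577), np.float64(0.0016232449486853)]) (array([0.52960663, 0.08361256, 0.11234428]), [np.float64(0.0017331899190917207), np.float64(0.001733189919091828)]) [0.54885946 0.09201028 0.11210273]
[0.56784528 0.10224872 0.111     ] [0.5297883  0.08597792 0.111     ] [0.56941088 0.09924056 0.111     ] [0.53102937 0.08235577 0.111     ]
[0.47935996 0.25930522]
t 4.45 tcp [0.4602 0.321  0.0895] yaw 39.75 tool z [-0.0017 -0.0014 -1.    ] q [ 0.41  0.65  1.71 -0.    0.79 -0.28] gap 9.0 F [-0.2 -0.2 -1. ]
delta [-5.97 -2.47 -0.11] turn 17.55
```

```bash
python3 - <<'E'
from h import *
u=np.array([np.cos(np.radians(-67.5)),np.sin(np.radians(-67.5))]);m=np.array([.5196,.1618])
tcp=m-u*(.0715+.03);print(tcp); plan([*tcp,.0607],22.5)
E
```

```text
[0.48075763 0.25557377]
t 4.45 tcp [0.4602 0.321  0.0895] yaw 39.75 tool z [-0.0017 -0.0014 -1.    ] q [ 0.41  0.65  1.71 -0.    0.79 -0.28] gap 9.0 F [-0.2 -0.2 -1. ]
delta [-6.35 -2.6   2.89] turn 17.25
```

Call:
drive_tool(deltas=[-1, -0.4, 0.5, 4, -2.2, -1, 1, 8, -3.5, -1.5, 1.5, 12, -5, -2, 2.2, 16, -6.3, -2.6, 2.9, 17.3, -6.3, -2.6, 2.9, 17.3, -6.3, -2.6, 2.9, 17.3])

```text
t: 5.15
tcp_pos: [0.48, 0.2556, 0.0599]
tool_rot: [0.556, 0.831, -0.002, -0.001]
force: [-0.5, 0.7, -1.2]
finger_gap: 0.105
```

```bash
python3 - <<'E'
from h import *
snap('scene','s5');snap('top','t5')
u=np.array([np.cos(np.radians(-67.5)),np.sin(np.radians(-67.5))]);m=np.array([.5196,.1618])
tcp=m-u*(.0715+.03);plan([*tcp,.0607],22.5)
a=cv2.imread('pics/s5.png');cv2.imwrite('pics/s5c.png',cv2.resize(a[150:290,230:390],None,fx=4,fy=4,interpolation=cv2.INTER_CUBIC))
a=cv2.imread('pics/t5.png');cv2.imwrite('pics/t5c.png',cv2.resize(a[180:300,200:380],None,fx=4,fy=4,interpolation=cv2.INTER_CUBIC))
E
```

```text
t 5.25 tcp [0.4803 0.2563 0.0605] yaw 22.5 tool z [-0.0018 -0.0012 -1.    ] q [ 0.29  0.68  1.76 -0.    0.7  -0.11] gap 8.9 F [ 0.9 -0.6 -0.4]
delta [-0.09  0.01 -0.02] turn 0.0
```

View pics/s5c.png

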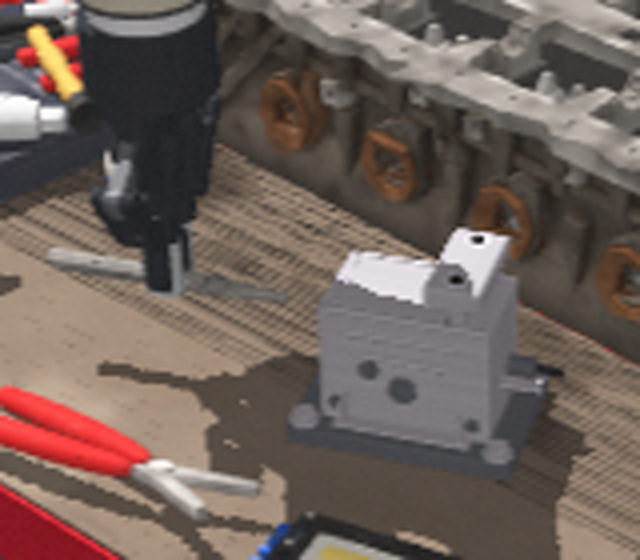

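View pics/t5c.png

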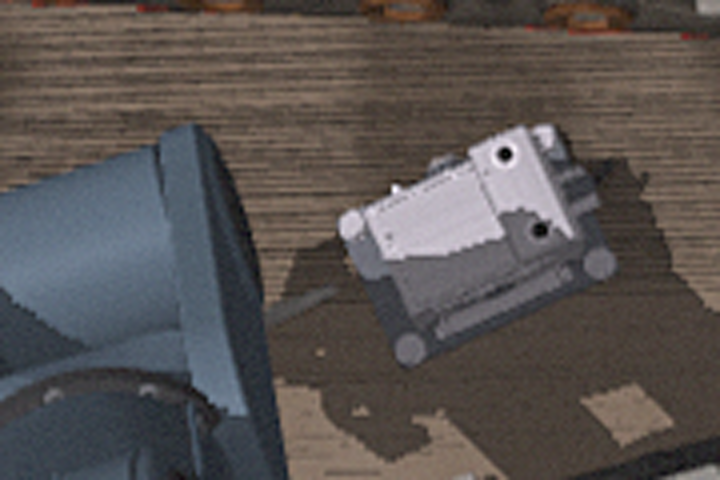

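```bash
python3 - <<'E'
from h import *
s=load('s5');t=load('t5')
c=lambda x,y:(200+x/4-.375,180+y/4-.375)
d=lambda x,y:(230+x/4-.375,150+y/4-.375)
X=tri((t,*c(337,292)),(s,*d(286,297)));print('tip',X,onz(t,*c(337,292),.066),onz(s,*d(286,297),.066))
Bt=onz(s,*d(50,257),.066);print('butt',Bt)
ang=np.radians(-67.5);u=np.array([np.cos(ang),np.sin(ang)]);v=np.array([-u[1],u[0]])
tcp=manip.sense()['tcp_pos'][:2]
for f in ([.5487,.0923],[.5472,.0913]):
  m=np.array(f)-.076*u
  for n,p in(('tcp',tcp),('tip',X[0][:2]),('tiptop',onz(t,*c(337,292),.066)[:2]),('buttscene',Bt[:2])): print(n,(p-m)@u,(p-m)@v)
# wall in top, z=.085 corners
A=onz(t,*c(367,208),.085);B=onz(t,*c(413,315),.085);print('wall',A,B,(A+B)/2,np.degrees(np.arctan2(*(A-B)[[1,0]])))
C=onz(s,*d(347,252),.085);D=onz(s,*d(318,295),.085);print('wallscene',C,D,(C+D)/2,np.linalg.norm(C-D),np.degrees(np.arctan2(*(C-D)[[1,0]])))
# case bottom edge right face  z=.012
E=onz(s,*d(322,402),.012);F=onz(s,*d(492,440),.012);print(np.degrees(np.arctan2(*(F-E)[[1,0]])))
E
```

```text
tip (array([0.50681332, 0.18865482, 0.06874324]), [np.float64(0.001478725541931784), np.float64(0.0014787255419316536)]) [0.50824651 0.18788201 0.066     ] [0.5086112  0.19253703 0.066     ]
butt [0.45178509 0.32852465 0.066     ]
tcp -0.1017307092757041 -0.0003995509879873224
tip -0.02904958239607873 -0.0018248565784836634
tiptop -0.02778714049648064 -0.0007965031983718247
buttscene -0.17933084772653118 0.0008615528208874151
tcp -0.10208056365966778 0.0013689517431446502
tip -0.029399436780042403 -5.635384735169259e-05
tiptop -0.028136994880444313 0.0009719995327601445
buttscene -0.17968070211049483 0.002630055552019381
wall [0.5485161  0.17016035 0.085     ] [0.49292469 0.14779493 0.085     ] [0.5207204  0.15897764 0.085     ] 21.91580631847972
wallscene [0.54380792 0.1770003  0.085     ] [0.50099474 0.16010728 0.085     ] [0.52240133 0.16855379 0.085     ] 0.04602544882252925 21.532964784183704
-70.65442645803944
```

Call:
drive_tool(deltas=[-1, 0, 0, 0, -2, 0, 0, 0, -2.5, 0, 0, 0, -3, 0, 0, 0, -3.5, 0, 0, 0, -4, 0, 0, 0, -4, 0, 0, 0])

```text
t: 5.95
tcp_pos: [0.496, 0.2188, 0.0605]
tool_rot: [0.556, 0.831, -0.001, -0.0]
force: [-0.4, 0.2, -1.3]
finger_gap: 0.104
```

```bash
python3 - <<'E'
from h import *
snap('scene','s6');snap('top','t6')
plan([.4803,.2563,.0605],22.5)
a=cv2.imread('pics/s6.png');cv2.imwrite('pics/s6c.png',cv2.resize(a[150:290,230:390],None,fx=4,fy=4,interpolation=cv2.INTER_CUBIC))
E
```

```text
t 6.05 tcp [0.4956 0.2193 0.0605] yaw 22.48 tool z [-0.002  -0.0012 -1.    ] q [ 0.21  0.68  1.77 -0.    0.69 -0.18] gap 8.7 F [-0.   0.4 -0.6]
delta [ 4.01  0.   -0.  ] turn -0.02
```

View pics/s6c.png

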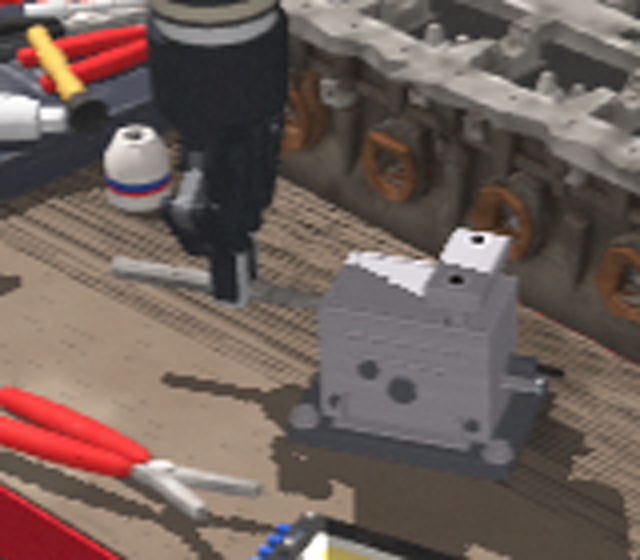

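Punch has entered (or is at least past the wall plane) with no contact force. Push on.

Call:
drive_tool(deltas=[-0.5, 0, 0, 0, -0.9, 0, 0, 0, -1.2, 0, 0, 0, -1.4, 0, 0, 0, -1.4, 0, 0, 0], squeeze=110)

```text
t: 6.55
tcp_pos: [0.5004, 0.2079, 0.0606]
tool_rot: [0.556, 0.831, -0.0, -0.002]
force: [-1.4, 7.9, 0.3]
finger_gap: 0.089
```

Call:
drive_tool(deltas=[-0.1, 0, 0, 0, -0.2, 0, 0, 0, -0.3, 0, 0, 0, -0.3, 0, 0, 0])

```text
t: 6.95
tcp_pos: [0.5008, 0.2072, 0.0608]
tool_rot: [0.557, 0.831, 0.001, -0.003]
force: [-2.6, 10.0, 0.4]
finger_gap: 0.09
```

```bash
python3 - <<'E'
from h import *
snap('scene','s7')
plan([.4803,.2563,.0605],22.5)
a=cv2.imread('pics/s7.png');cv2.imwrite('pics/s7c.png',cv2.resize(a[150:290,230:390],None,fx=4,fy=4,interpolation=cv2.INTER_CUBIC))
E
```

```text
t 7.0 tcp [0.5007 0.2071 0.0608] yaw 22.31 tool z [-0.0037  0.0049 -1.    ] q [ 0.18  0.68  1.77  0.01  0.69 -0.21] gap 7.8 F [-3.   9.9  1.1]
delta [ 5.32 -0.02  0.06] turn -0.19
```

View pics/s7c.png

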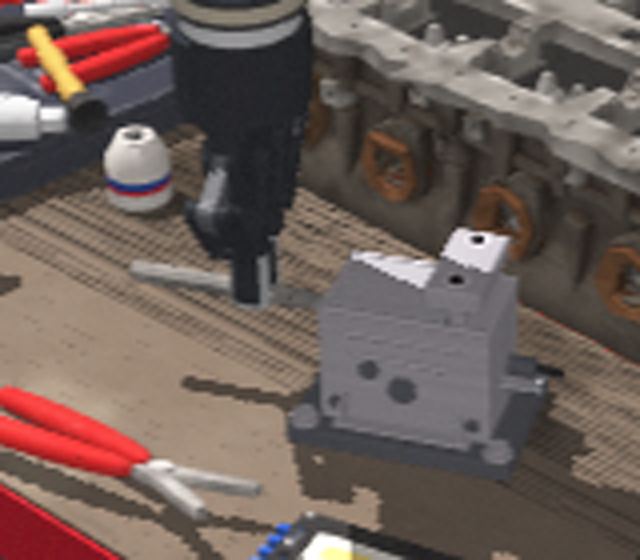

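Call:
drive_tool(deltas=[-0.3, 0, 0, 0, -0.5, 0, 0, 0, -0.6, 0, 0, 0, -0.6, 0, 0, 0])

```text
t: 7.4
tcp_pos: [0.5026, 0.2029, 0.0613]
tool_rot: [0.557, 0.83, 0.002, -0.004]
force: [-1.7, 6.9, 2.7]
finger_gap: 0.091
```

```bash
python3 - <<'E'
from h import *
snap('scene','s8')
plan([.4803,.2563,.0605],22.5)
a=cv2.imread('pics/s8.png');cv2.imwrite('pics/s8c.png',cv2.resize(a[150:290,230:390],None,fx=4,fy=4,interpolation=cv2.INTER_CUBIC))
E
```

```text
t 7.45 tcp [0.5026 0.2029 0.0613] yaw 22.27 tool z [-0.0039  0.007  -1.    ] q [ 0.17  0.68  1.77  0.01  0.7  -0.22] gap 8.2 F [-1.6  6.   2.8]
delta [ 5.78 -0.04  0.13] turn -0.23
```

View pics/s8c.png

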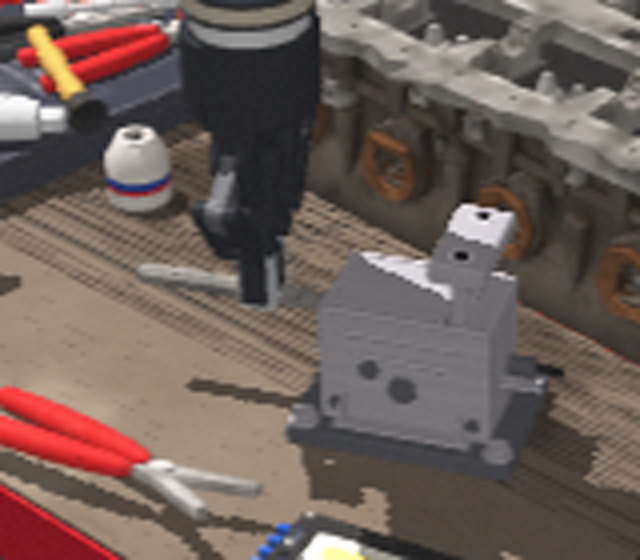

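Call:
drive_tool(deltas=[0.7, 0, 0, 0, 2, 0, 0, 0, 4, 0, 0, 0, 6, 0, 0, 0, 8, 0, 0, 0, 9, 0, 0, 0, 9, 0, 0, 0])

```text
t: 8.15
tcp_pos: [0.4676, 0.2874, 0.0619]
tool_rot: [0.556, 0.831, 0.002, -0.004]
force: [-0.5, 0.5, -1.3]
finger_gap: 0.094
```

```bash
python3 - <<'E'
from h import *
s=snap('wrist','w9')
plan([.4613,.3214,.004],39.7)
E
```

```text
t 8.2 tcp [0.4682 0.2867 0.0619] yaw 22.38 tool z [-0.0039  0.0066 -1.    ] q [ 0.34  0.68  1.75  0.01  0.71 -0.06] gap 7.8 F [-0.2 -0.  -0.6]
delta [3.43 0.7  5.82] turn -17.32
```

View pics/w9.png

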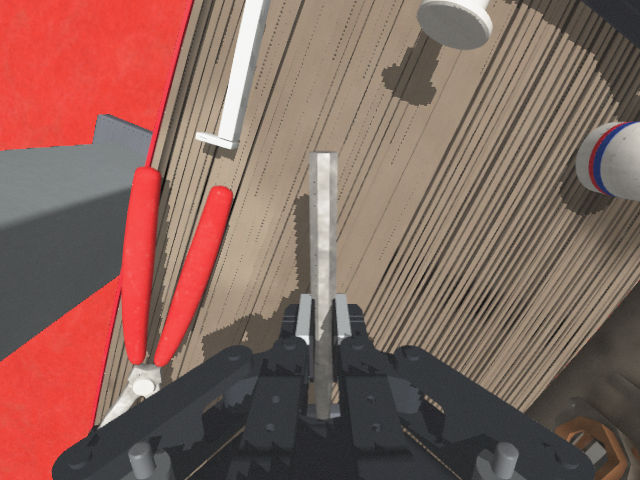

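Call:
drive_tool(deltas=[0.5, 0, 1.5, 0, 1, 0, 3, 0, 1, 0, 4.5, 0, 1, 0, 5.3, 0, 1, 0, 5.7, 0, 1, 0, 6, 0, 1, 0, 6, 0])

```text
t: 8.9
tcp_pos: [0.4643, 0.2961, 0.0018]
tool_rot: [0.557, 0.831, 0.002, -0.003]
force: [-0.0, -0.6, -1.8]
finger_gap: 0.092
```

Call:
drive_tool(deltas=[0, 0, 0, 0, 0, 0, 0, 0, 0, 0, 0, 0, 0, 0, 0, 0, 0, 0, -3, 0, 0, 0, -7, 0, 0, 0, -11, 0, 0, 0, -15, 0, 0, 0, -18, 0, 0, 0, -18, 0], hand=4)

```text
t: 9.9
tcp_pos: [0.4678, 0.2962, 0.1866]
tool_rot: [0.556, 0.831, 0.006, -0.0]
force: [0.5, -0.5, 0.7]
finger_gap: 0.467
```

```bash
python3 - <<'E'
from h import *
s=snap('wrist','w10'); s=snap('scene','s10');s=snap('top','t10')
plan([.5487,.0923,.25],-67.8)
a=cv2.imread('pics/s10.png');cv2.imwrite('pics/s10c.png',cv2.resize(a[150:290,230:390],None,fx=4,fy=4,interpolation=cv2.INTER_CUBIC))
E
```

```text
t 10.05 tcp [0.4642 0.2947 0.1813] yaw 22.36 tool z [-0.0051  0.006  -1.    ] q [ 0.36  0.49  1.67  0.01  0.98 -0.04] gap 40.4 F [-0.1  0.2 -0.1]
delta [-21.88   0.1   -7.03] turn 90.16
```

View pics/w10.png

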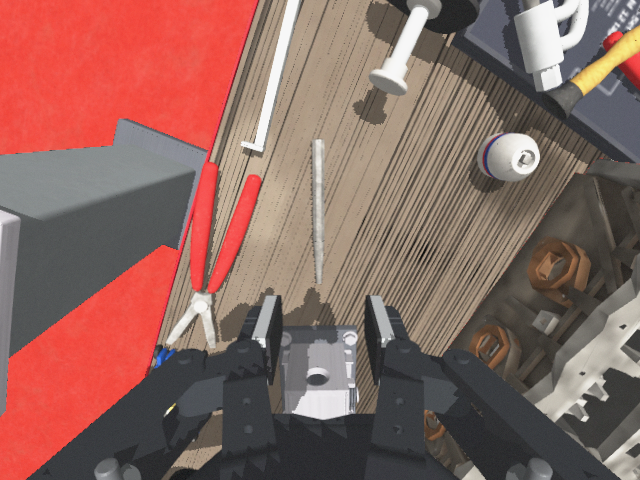

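View pics/s10c.png

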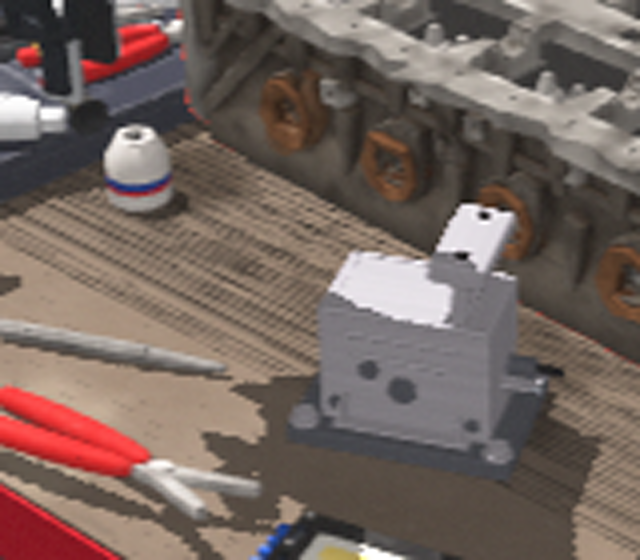

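```bash
python3 - <<'E'
from h import *
a=cv2.imread('pics/t10.png');cv2.imwrite('pics/t10c.png',cv2.resize(a[180:300,200:380],None,fx=4,fy=4,interpolation=cv2.INTER_CUBIC))
s=load('t10')
for p in((300,165),(350,165),(385,165),(330,185)): print(p,dep(s,*p))
E
```

```text
(300, 165) [0.67148797 0.14654461 0.14122632]
(350, 165) [0.66940663 0.04811002 0.13700279]
(385, 165) [ 0.66710072 -0.02059678  0.13695875]
(330, 185) [0.66100625 0.08904754 0.01548231]
```

View pics/t10c.png

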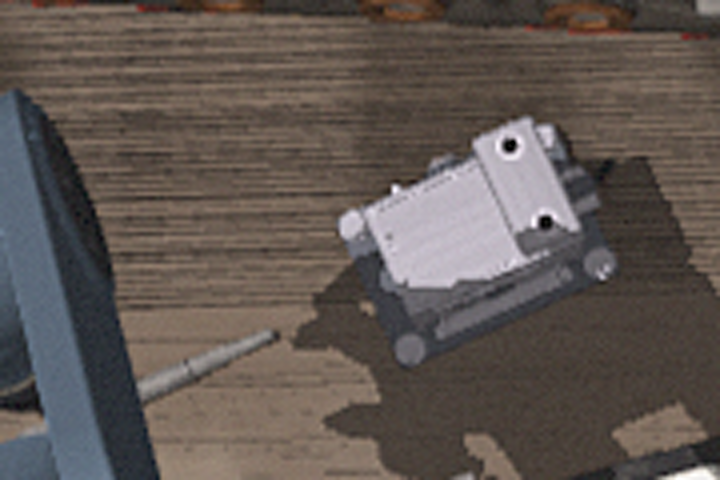

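```bash
python3 - <<'E'
from h import *
s=load('s10');t=load('t10')
c=lambda x,y:(200+x/4-.375,180+y/4-.375)
d=lambda x,y:(230+x/4-.375,150+y/4-.375)
a=tri((t,*c(509,146)),(s,*d(484,215)));b=tri((t,*c(545,222)),(s,*d(461,257)));m=(a[0]+b[0])/2
v=a[0]-b[0];print(a,b,m,np.degrees(np.arctan2(v[1],v[0])),dep(t,*c(527,185)))
F=[onz(t,*c(*q),.131) for q in((473,138),(527,115),(577,228),(527,252))];print(np.mean(F,0))
plan([m[0],m[1],.22],-67.8)
E
```

```text
(array([0.569217  , 0.09725372, 0.12844401]), [np.float64(0.0011022118892478926), np.float64(0.0011022118892477315)]) (array([0.53065356, 0.08110277, 0.12729197]), [np.float64(0.0017317471131054613), np.float64(0.001731747113105439)]) [0.54993528 0.08917825 0.12786799] 22.724665982731466 [0.5503792  0.08814503 0.12790992]
[0.55082461 0.08864183 0.131     ]
t 10.05 tcp [0.4642 0.2947 0.1813] yaw 22.36 tool z [-0.0051  0.006  -1.    ] q [ 0.36  0.49  1.67  0.01  0.98 -0.04] gap 40.4 F [-0.1  0.2 -0.1]
delta [-22.24   0.1   -4.04] turn 90.16
```

Call:
drive_tool(deltas=[-1, 0, -4, 8, -3, 0, -6, 16, -5, 0, -7, 24, -7, 0, -7, 32, -9, 0, -7, 40, -11, 0, -7, 48, -13, 0, -7, 56, -15, 0, -7, 64, -17, 0, -6.5, 72, -19, 0, -6, 80, -21, 0, -6, 86, -22.2, 0.1, -6, 90], hand=6.5, squeeze=80)

```text
t: 11.25
tcp_pos: [0.5491, 0.088, 0.237]
tool_rot: [0.981, 0.192, -0.004, -0.004]
force: [0.0, 0.8, 0.4]
finger_gap: 0.759
```

```bash
python3 - <<'E'
from h import *
snap('wrist','w11')
plan([.550,.0895,.101],-67.5)
E
```

```text
t 11.3 tcp [0.5502 0.0868 0.2372] yaw -68.03 tool z [-0.0086  0.0048 -1.    ] q [-0.05  0.43  1.59  0.    1.13  1.14] gap 64.9 F [ 0.3 -1.5 -0.6]
delta [ 0.16 -0.16 13.62] turn -0.53
```

View pics/w11.png

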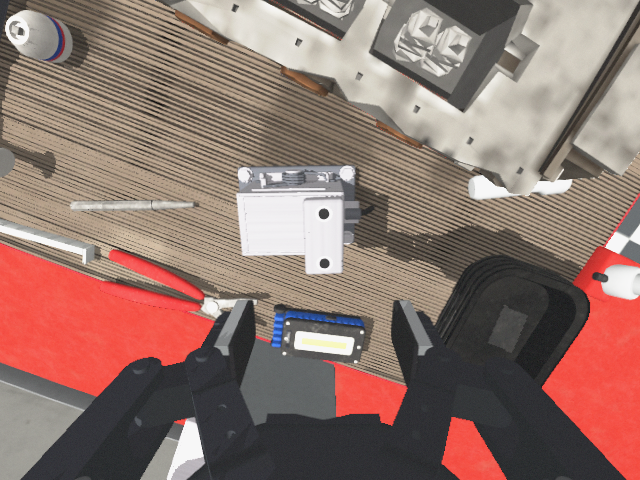

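```bash
python3 - <<'E'
from h import *
w=load('w11')
a=onz(w,323,214,.128);b=onz(w,324.5,263,.128);print(a,b,(a+b)/2,np.degrees(np.arctan2(*(a-b)[[1,0]])),dep(w,324,240))
E
```

```text
[0.56543933 0.09687853 0.128     ] [0.52747243 0.08011453 0.128     ] [0.54645588 0.08849653 0.128     ] 23.823500017188483 [0.54555733 0.08793732 0.12710392]
```

Call:
drive_tool(deltas=[0.2, -0.2, 4, -0.7, 0.2, -0.2, 8, -0.7, 0.2, -0.2, 11, -0.7, 0.2, -0.2, 12.5, -0.7, 0.2, -0.2, 13.3, -0.7, 0.2, -0.2, 13.6, -0.7, 0.2, -0.2, 13.6, -0.7])

```text
t: 12.0
tcp_pos: [0.55, 0.0902, 0.1009]
tool_rot: [0.98, 0.197, -0.004, -0.003]
force: [0.1, 0.6, -0.3]
finger_gap: 0.76
```

```bash
python3 - <<'E'
from h import *
snap('wrist','w12')
plan([.550,.0895,.101],-67.5)
E
```

```text
t 12.05 tcp [0.5505 0.0902 0.1016] yaw -67.31 tool z [-0.0079  0.0049 -1.    ] q [-0.04  0.62  1.71  0.01  0.82  1.13] gap 65.3 F [0.6 0.4 0.3]
delta [-0.07  0.04  0.06] turn 0.19
```

View pics/w12.png

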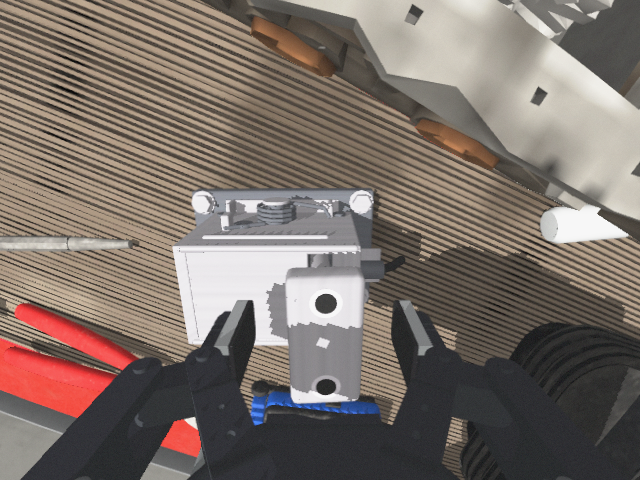

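The foot (325,335) is centred between the pads at (233,330) and (407,330); close, then lift.

Call:
drive_tool(deltas=[0, 0, 0, 0, 0, 0, 0, 0, 0, 0, 0, 0, 0, 0, 0, 0, 0, 0, 0, 0, 0, 0, -0.5, 0, 0, 0, -2, 0, 0, 0, -4, 0], hand=1)

```text
t: 12.85
tcp_pos: [0.5495, 0.0896, 0.1406]
tool_rot: [0.98, 0.197, -0.005, -0.003]
force: [0.2, 0.1, -2.9]
finger_gap: 0.356
```

Call:
drive_tool(deltas=[0, 0, -3, 0, 0, 0, -6, 0, 0, 0, -9, 0, 0, 0, -9, 0])

```text
t: 13.25
tcp_pos: [0.5531, 0.0891, 0.2344]
tool_rot: [0.98, 0.197, -0.001, -0.002]
force: [0.7, -1.1, -2.3]
finger_gap: 0.354
```

```bash
python3 - <<'E'
from h import *
snap('wrist','w13');snap('top','t13');snap('scene','s13')
plan([.493,-.163,.22],0)
E
```

```text
t 13.4 tcp [0.5492 0.0892 0.2293] yaw -67.3 tool z [-0.0149  0.0043 -0.9999] q [-0.04  0.44  1.6   0.    1.11  1.13] gap 30.6 F [ 1.2  0.4 -4.1]
delta [-14.91  21.11   0.9 ] turn -67.3
```

View pics/w13.png

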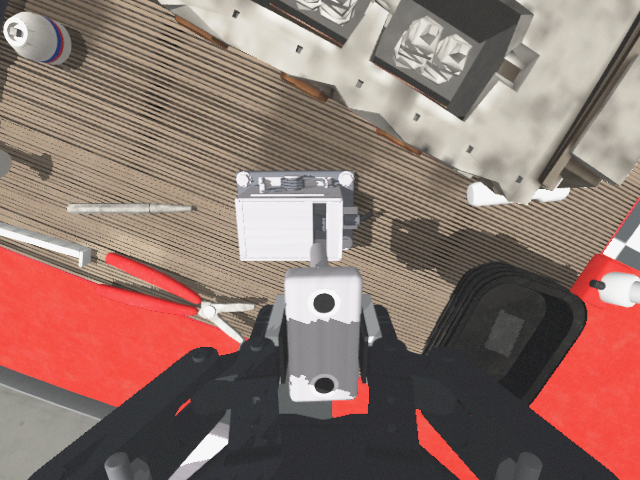

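View pics/s13.png

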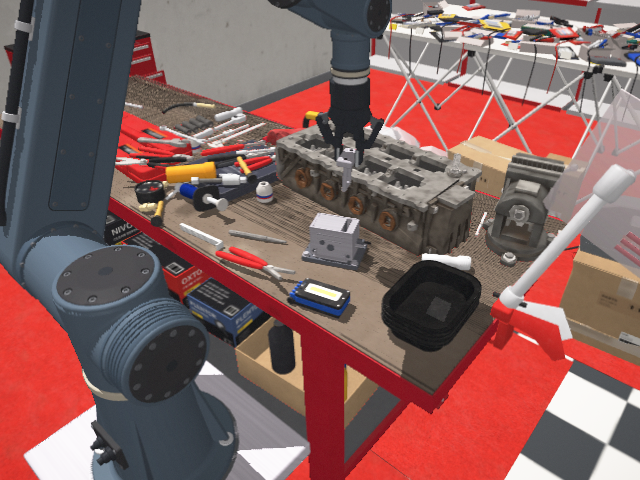

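View pics/t13.png

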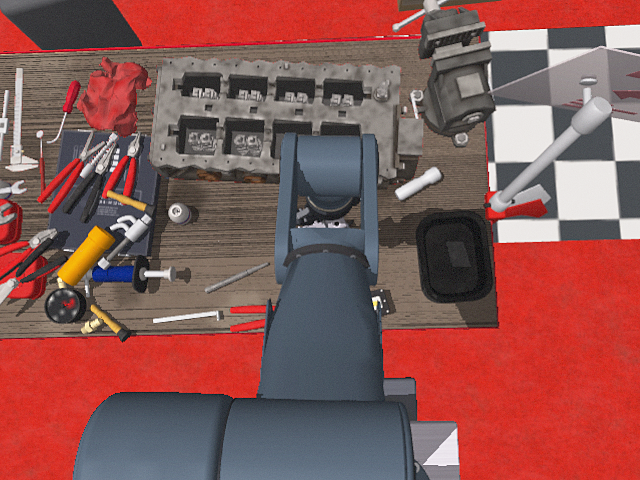

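Call:
drive_tool(deltas=[-1, 1.5, 0, -6, -2.5, 3.5, 0, -12, -4, 5.5, 0, -18, -5.5, 7.5, 0, -24, -7, 9.5, 0, -31, -8.5, 12, 0, -38, -10, 14, 0, -45, -11.5, 16, 0, -52, -13, 18.5, 0, -60, -14.5, 20.5, 0, -67, -14.9, 21.1, 0, -67.3, -14.9, 21.1, 0, -67.3])

```text
t: 14.6
tcp_pos: [0.4921, -0.1632, 0.2273]
tool_rot: [0.708, 0.706, -0.004, -0.009]
force: [0.2, 0.8, -1.7]
finger_gap: 0.358
```

```bash
python3 - <<'E'
from h import *
snap('wrist','w14');snap('scene','s14')
plan([.494,-.163,.085],0)
E
```

```text
t 14.7 tcp [ 0.4925 -0.1619  0.2279] yaw -0.07 tool z [-0.0172  0.0064 -0.9998] q [-0.53  0.4   1.69 -0.    1.07 -0.53] gap 30.6 F [-0.1  0.5 -1. ]
delta [-0.2   0.39 14.28] turn -0.07
```

View pics/w14.png

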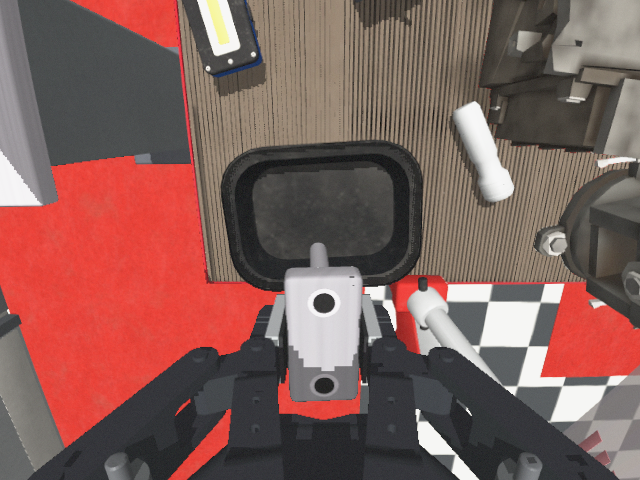

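View pics/s14.png

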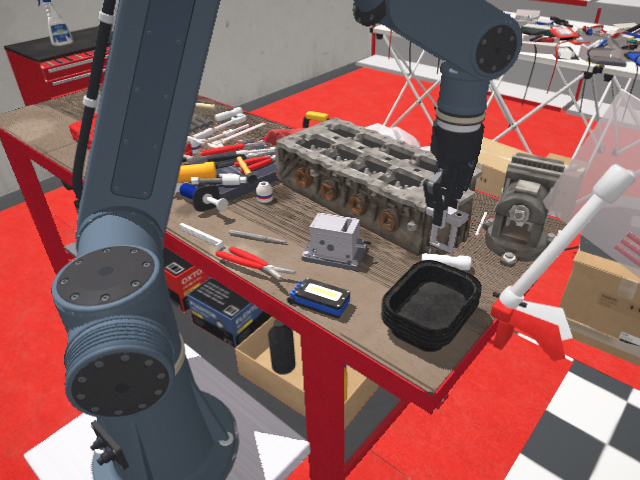

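```bash
python3 - <<'E'
from h import *
w=load('w14')
print(onz(w,324,214,.033),dep(w,322,214),[onz(w,*p,.072)[:2].round(3) for p in((224,214),(421,205),(322,142),(322,285))])
E
```

```text
[ 0.48780777 -0.16208962  0.033     ] [ 0.48570921 -0.16215616  0.03273786] [array([ 0.395, -0.153]), array([ 0.577, -0.144]), array([ 0.487, -0.088]), array([ 0.486, -0.225])]
```

Call:
drive_tool(deltas=[0, 0, 4, 0, 0, 0, 7.5, 0, 0, 0, 10.5, 0, 0, 0, 12.5, 0, 0, 0, 13.5, 0, 0, 0, 14.1, 0, 0, 0, 14.1, 0, 0, 0, 14.1, 0])

```text
t: 15.5
tcp_pos: [0.4909, -0.1611, 0.0877]
tool_rot: [0.707, 0.707, -0.004, -0.007]
force: [-0.1, 0.5, -1.9]
finger_gap: 0.358
```

```bash
python3 - <<'E'
from h import *
snap('scene','s15')
plan([.494,-.163,.085],0)
a=cv2.imread('pics/s15.png');cv2.imwrite('pics/s15c.png',cv2.resize(a[190:370,360:540],None,fx=3,fy=3,interpolation=cv2.INTER_CUBIC))
E
```

```text
t 15.55 tcp [ 0.4909 -0.1612  0.0879] yaw -0.06 tool z [-0.0152  0.0053 -0.9999] q [-0.53  0.61  1.81 -0.    0.73 -0.53] gap 30.8 F [ 0.5 -0.  -2.2]
delta [-0.18  0.31  0.28] turn -0.06
```

View pics/s15c.png

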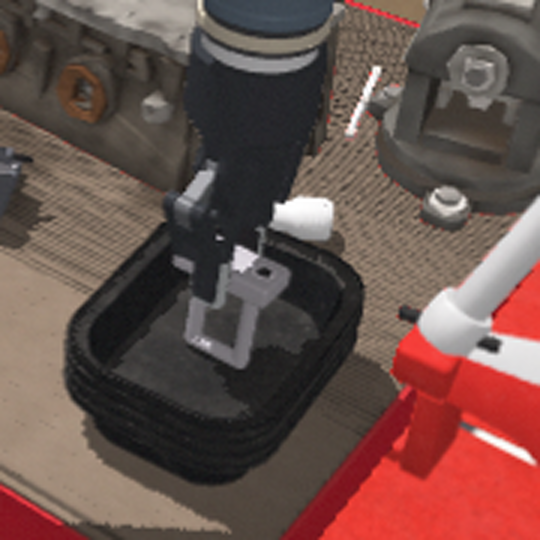

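Call:
drive_tool(deltas=[0, 0, 0.3, 0, 0, 0, 0.6, 0, 0, 0, 0.6, 0])

```text
t: 15.85
tcp_pos: [0.492, -0.1616, 0.085]
tool_rot: [0.708, 0.707, -0.003, -0.006]
force: [-2.1, 2.7, 17.1]
finger_gap: 0.358
```

Call:
drive_tool(deltas=[0, 0, 0, 0, 0, 0, 0, 0, 0, 0, 0, 0, 0, 0, 0, 0, 0, 0, -0.5, 0, 0, 0, -3, 0, 0, 0, -7, 0, 0, 0, -11, 0, 0, 0, -15, 0, 0, 0, -15, 0], hand=6.5)

```text
t: 16.85
tcp_pos: [0.4967, -0.1638, 0.2404]
tool_rot: [0.707, 0.707, -0.002, 0.0]
force: [0.5, -0.4, -0.3]
finger_gap: 0.76
```

```bash
python3 - <<'E'
from h import *
snap('scene','s16');snap('wrist','w16')
plan([.494,-.163,.085],0)
a=cv2.imread('pics/s16.png');cv2.imwrite('pics/s16c.png',cv2.resize(a[190:370,360:540],None,fx=3,fy=3,interpolation=cv2.INTER_CUBIC))
E
```

```text
t 16.95 tcp [ 0.4937 -0.1622  0.2358] yaw -0.06 tool z [-0.0107  0.0027 -0.9999] q [-0.53  0.38  1.68 -0.    1.09 -0.53] gap 64.9 F [ 0.2  0.5 -0.6]
delta [-0.12  0.19 15.08] turn -0.06
```

View pics/s16c.png

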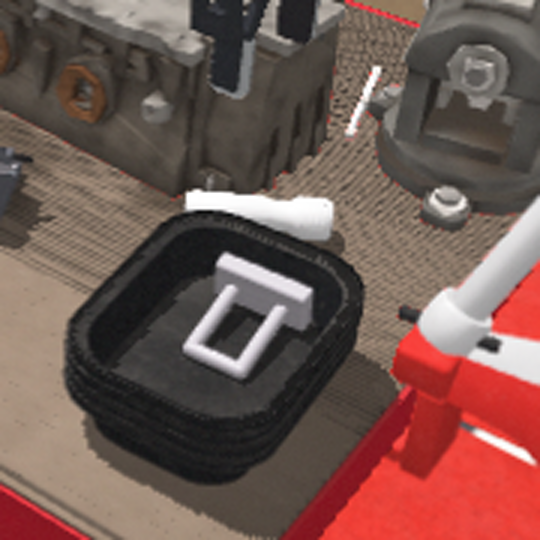

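View pics/w16.png

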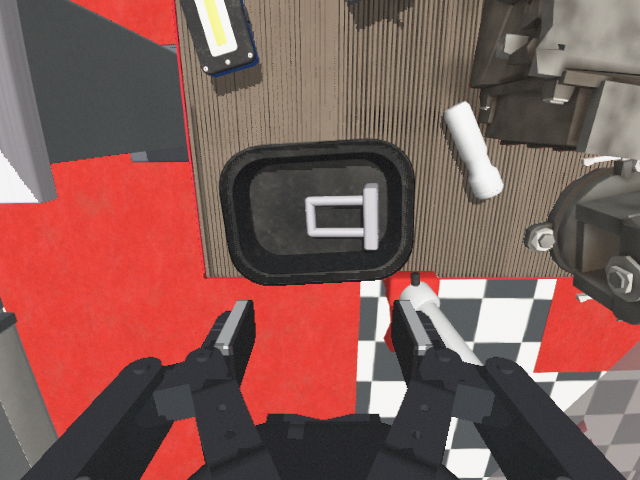

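Call:
drive_tool(deltas=[0, 0, 0, 0, 0, 0, 0, 0, 0, 0, 0, 0, 0, 0, 0, 0, 0, 0, 0, 0])

```text
t: 17.45
tcp_pos: [0.4936, -0.1621, 0.2353]
tool_rot: [0.708, 0.707, -0.003, -0.005]
force: [0.6, -0.0, 0.5]
finger_gap: 0.76
```

```bash
python3 - <<'E'
from h import *
a=load('w16')['frame'].astype(int);s=snap('wrist','w17')
print('diff',abs(s['frame'].astype(int)-a)[150:280,230:410].mean())
p=onz(s,342,216,.045);r=[onz(s,*q,.072) for q in((220,214),(413,205))];print('striker mid',p,'tray ctr',sum(r)/2)
t=snap('top','t17');
a=cv2.imread('pics/t17.png');cv2.imwrite('pics/t17c.png',cv2.resize(a[180:340,180:380],None,fx=4,fy=4,interpolation=cv2.INTER_CUBIC))
E
```

```text
diff 13.75002849002849
striker mid [ 0.50920122 -0.16265215  0.045     ] tray ctr [ 0.48290888 -0.14945986  0.072     ]
```

View pics/t17c.png

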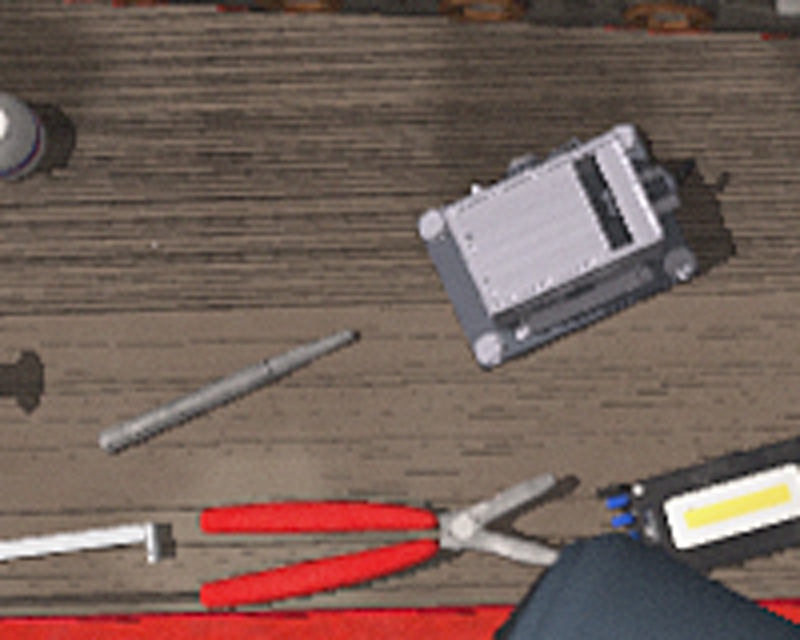

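```bash
python3 - <<'E'
from h import *
a=load('s16')['frame'].astype(int);s=snap('scene','s18')
print('diff',abs(s['frame'].astype(int)-a)[265:345,385:480].mean(), manip.sense()['qd'].round(3))
print(manip.sign_off())
E
```

```text
diff 1.4102631578947369 [-0.    -0.003 -0.    -0.002 -0.002  0.001]
the job is handed in; nothing more can be done
None
```

The lock is tripped and the striker is out. It lies flat inside the drip tray, and the punch lies flat on the bench to the left of the lock. I handed the job in at about 17.6 s.

- **Trip:** I pushed the punch tip about 29 mm into the access hole, by my position estimate. The push force reached about 10 N before the pawl tripped, and the striker visibly sprang up about 17 mm.
- **Striker:** I gripped it by the foot, lifted it straight out and set it down in the tray, where it tipped over. Its middle is about 26 mm along and 13 mm across from the tray centre, or less by other estimates. The scene camera showed almost no change in the tray area between release and hand-in.
- **Punch and gripper:** The last top view shows the punch flat on bare bench. The gripper is well clear above the tray, with no force on it.

**Checks that disagreed or failed:**
- The first grip on the punch was too high, so I reopened, lowered the gripper and gripped again.
- With the punch held, the gripper read about 9 mm instead of 12 mm, so it was probably held on its chamfers. It did not slip noticeably.
- The top and wrist cameras differed by about 5 mm on the punch position and on the tray centre. Both differences were within the room available.
- Setting the striker down pushed on the tray floor with about 17 N for a moment.
- A wrist-camera stillness check just before hand-in was inconclusive, probably because the arm was still settling.

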